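Turn round the mirrored feet on the drying board

ROBOT

A 6-joint arm with a two-finger parallel gripper is mounted at the origin on the work surface. World frame = base frame: x ahead of the robot, y to its left, z up, the work surface at z = 0. Lengths are in m, angles in degrees, forces in N, time in s.
With the tool pointing down it reaches from about 0.4 to 0.825 m from the base axis. Payload 7 kg.
Tool frame: the origin (TCP) lies midway between the tips of the shut fingers; the grasp point (between the pads) lies 19 mm behind it; z points along the fingers, y is the direction in which the jaws open and shut (so a half turn about z gives the same grasp; the last joint's range is limited). The gripper opens to 88 mm and grips with 3 to 60 N. Pads are 19 mm wide; open, the fingers measure 130 mm over their backs; the gripper's body (78 mm by 193 mm) begins 47 mm behind the grasp point.
Start: joints at [-54.769, 20.546, 0.682, 0, -70.136, -16.507], TCP at [0.217, -0.639, 0.227] pointing down, gripper open.
Joint ranges: [-176.03, 176.03], [-82.01, 121.73], [-58.28, 71.71], [-173.87, 95.51], [-174.79, -0.11], [-173.66, 173.66]. Speed limits (degrees/s): [136.94, 136.94, 172.46, 180, 180, 180].

INTERFACE

Orientations are given as [roll, pitch, yaw] about the fixed x, y, z axes, in that order (R = Rz(yaw) Ry(pitch) Rx(roll)).
In Python, from plant import get_state, capture, get_calibration, close_job, boxes_of, cut_out gives the robot as it stands.
- The arm moves only by the tool apply_moves, never from a script. Its argument "commands" is a list of rows, each an object with "grip": the closure, from 0 (fully open) to 1 (shut); "slide": the shift along the tool's x, y, z in m, a list of three; "roll": the turn about the tool's z in degrees. In form: [{"grip": grip, "slide": [x, y, z], "roll": roll}, ...]. A call has 1 to 5 rows; each row is the pose to reach, as a shift and turn from the pose commanded when the call began, along the tool's axes at that moment; what a row does not reach only later rows make up. A row lasts 1/8 s, in which the tool goes at most 62.5 mm and 10.7 degrees, less where a joint would pass 70% of its speed; a pose out of reach is approached as far as the arm can. A call with a gripper value outside its range is refused whole. The fingers move at their own pace and stop on an object; "grip_force" is the grip in N (left out, the last holds). Time passes only in rows, so rows that repeat a pose let the fingers close. It gives the time, the measured TCP pose, the force and the opening at its end, in the units of the state.
- get_state(): the state, without advancing time (a new reading comes with each control period).
- capture(name): name is "side" or "top"; returns (picture, depth): 400x640x3 uint8, red, green, blue; 400x640 float32, m along the optical axis (not along the pixel's ray), 0 where there is no reading.
- get_calibration(name): a dict with "mtx" (3x3 intrinsics, pixels), "R" (3x3) and "t" (3): a world point X has camera coordinates R X + t. Camera axes: x right, y down, z forward; pixel columns grow to the right and rows downward; lengths in m; the calibration is good to about 2 mm. A picture is of the moment at which its call begins. get_calibration takes no time and is no camera call.
- close_job(): hands the job in, once; it reports no verdict.
Trained networks look in the newest picture that a camera, given by its name, has taken for a name from the list of things; names that differ only in an ending like _2 or _b are one class to them, and where a whole thing is asked for, a point or a joint stands for the part that bears it (a point fixed in the world has none). Each returns a list of dicts, best first, with "score" (0 to 1); they miss things now and then, are a little off and sometimes report something else, mostly with a low value. They report only what shows in the picture. A call takes as long as a camera call. They do not tell look-alikes from the thing itself.
- boxes_of(name, camera): "position" ([x, y, z] in m, in the coordinates of the camera as it stood for that picture, good to about 4 mm: the middle of the surface that is visible of it).
- cut_out(name, camera): "mask" (400x640 bool, what is visible of it).
The state is a dict: "time_s": time; "joints": joint angles; "qd": joint speeds; "joint_torque": joint torques, N m; "tcp_pos": TCP position; "eef_rot": TCP orientation; "contact_force": force on the tool from outside, world axes, zero at the start; "moment": the same for the moment, N m; "gripper_width": finger opening in m.
Only numpy, scipy, OpenCV 4.12 (cv2) and the standard library are available. Lean on these libraries where they do the work, as an engineer would, in place of code of your own. Each camera call takes 0.05 s, during which the arm holds its last target.

TASK

Three dark grey L-shaped feet stand in a row on the drying board beside the gilded pattern foot, ready for lacquering, but some stand mirrored. Turn each mirrored foot right round on the spot where it stands, so that its toe points the same way as the pattern's and it stands upright in line with the row; leave any foot that already matches where it is.

Things in the scene. Friction and masses are not known exactly. Their poses are not given: they have to be found in the camera images.
- foot_a_mid (a point): One of three like dark grey L-shaped wooden feet with red bands, loose, about 0.12 kg, 108 mm high. Stem 30 x 26 mm, 70 mm high; toe 26 wide, 24 high, its tip 51 mm from the stem's axis. Above the stem an upright bare-wood tenon to grip: diameter 18, 38 long, 16 to 54 mm above this point. Point: on the tenon's axis, 54 mm above the underside. x along the toe, z up. Matching or mirrored: compare its x with the pattern's.
- foot_b_mid (a point): One of three like dark grey L-shaped wooden feet with red bands, loose, about 0.12 kg, 108 mm high. Stem 30 x 26 mm, 70 mm high; toe 26 wide, 24 high, its tip 51 mm from the stem's axis. Above the stem an upright bare-wood tenon to grip: diameter 18, 38 long, 16 to 54 mm above this point. Point: on the tenon's axis, 54 mm above the underside. x along the toe, z up. Matching or mirrored: compare its x with the pattern's.
- foot_c_mid (a point): One of three like dark grey L-shaped wooden feet with red bands, loose, about 0.12 kg, 108 mm high. Stem 30 x 26 mm, 70 mm high; toe 26 wide, 24 high, its tip 51 mm from the stem's axis. Above the stem an upright bare-wood tenon to grip: diameter 18, 38 long, 16 to 54 mm above this point. Point: on the tenon's axis, 54 mm above the underside. x along the toe, z up. Matching or mirrored: compare its x with the pattern's.
- pattern (a point): Gilded foot of the same shape and size, fixed at one end of the fixed drying board (pale, chalky wood, 600 x 130 x 16 mm, red lines along its long edges). Point: on its tenon's axis, 54 mm above the board's top. x along its toe, the row and the board's long edges; z up. The three loose feet stand in the row on its -x side, at about 140, 280 and 420 mm.
Things that resemble listed ones, but are neither listed nor needed, are in the scene too. What is shaped like the part that bears foot_a_mid but turquoise is not meant.

How it is judged (in metres and radians):
At the end, for the whole second after the job is handed in: All three feet stand upright (within 8 degrees) and at rest, toes pointing the same way as the pattern's and in line with it within 12 degrees; each turned foot's middle is within 20 mm of where it stood at the start, and the foot that already matched within 12 mm (distance of each of foot_a_mid, foot_b_mid from where it was at the start of the episode below 0.02 m and angle between each of foot_a_mid, foot_b_mid, foot_c_mid's own z axis and vertical below 0.15 rad and angle between the x axis of each of foot_a_mid, foot_b_mid, foot_c_mid and the x axis of pattern, either way round below 0.22 rad and x of pattern in the frame of foot_a_mid above 0.05 m and linear speed of each of foot_a, foot_b, foot_c below 0.02 m/s and x of pattern in the frame of foot_b_mid above 0.05 m and distance of foot_c_mid from where it was at the start of the episode below 0.012 m and x of pattern in the frame of foot_c_mid above 0.05 m); the robot touches nothing.
It fails at once if the foot that already matched is moved or lifted by more than 15 mm (distance of foot_c_mid from where it was at the start of the episode above 0.015 m).
It also fails if it takes over 70 s, if anything falls off the work surface, if the arm or the gripper's body presses on something with over 40 N, if the wrist force passes 120 N, or if a joint passes its speed limit or range.

## Working session

There is one attempt and no reset: what is moved stays moved. The work goes in short steps, Python scripts to look and compute and a tool call to move; the robot and the scene stay as the last step left them, time stands still between calls to the robot, and variables do not carry over. Pictures are saved under pics/ and viewed, and the job is handed in when it is done.

Besides the shell and the picture viewer there is one more tool, called after ">>>" by a JSON object that holds its "name" and its "arguments". apply_moves: Moves the arm, as the interface text tells. Its arguments: {"type":"object","properties":{"commands":{"type":"array"},"grip_force":{"type":"number"}},"required":["commands"]}

```bash
mkdir -p pics; ls; python3 - <<'E'
from plant import *
import cv2, numpy as np
s=get_state(); print({k:np.round(v,4).tolist() for k,v in s.items()})
for n in ("side","top"):
    p,d=capture(n); c=get_calibration(n); print(n,c)
    cv2.imwrite(f"pics/{n}0.png",p[:,:,::-1]); np.save(f"{n}0.npy",d)
E
```

```text
pics
{'time_s': 0.0, 'joints': [-54.7697, 20.5908, 0.632, -0.0191, -70.1359, -16.5065], 'qd': [-0.0023, -0.1076, 0.1036, -0.039, -0.0028, -0.0266], 'joint_torque': [-0.0004, -58.2718, 29.3044, 6.9975, 0.0066, -0.0001], 'tcp_pos': [0.2165, -0.6388, 0.2256], 'eef_rot': [179.9041, -0.0097, -161.2828], 'contact_force': [-0.3212, -0.1607, -0.3998], 'moment': [-0.0049, 0.0436, -0.0109], 'gripper_width': 0.0876}
side {'mtx': array([[464.66247379,   0.        , 328.3405793 ],
       [  0.        , 464.66247379, 199.06044926],
       [  0.        ,   0.        ,   1.        ]]), 'R': array([[ 0.99920292, -0.03986508,  0.00207215],
       [-0.02949036, -0.77215799, -0.63474589],
       [ 0.02690423,  0.63417885, -0.77271816]]), 't': array([-0.53213302,  0.08036183,  0.86794215])}
top {'mtx': array([[438.12459812,   0.        , 318.02400003],
       [  0.        , 438.12459812, 188.72552348],
       [  0.        ,   0.        ,   1.        ]]), 'R': array([[-0.0178686 , -0.99949393, -0.02631728],
       [-0.99497317,  0.02036946, -0.09804838],
       [ 0.09853483,  0.024433  , -0.99483361]]), 't': array([0.04894293, 0.5183606 , 0.88626607])}
```

View pics/side0.png

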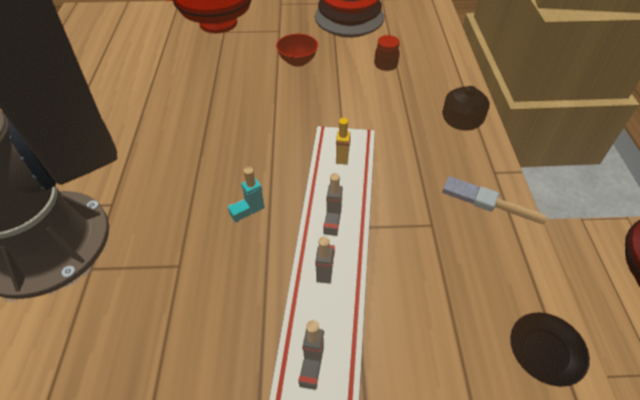

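View pics/top0.png

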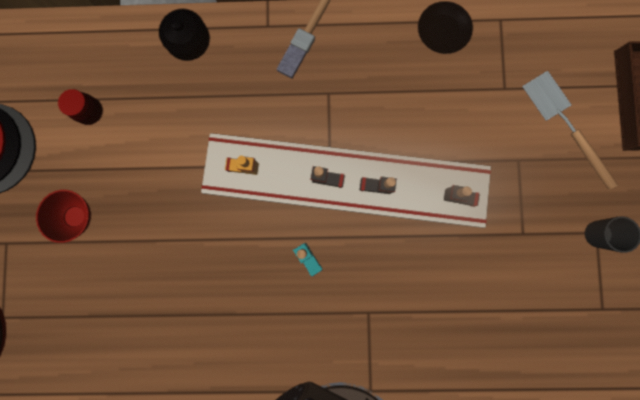

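```bash
python3 - <<'E'
import cv2, numpy as np
p=cv2.imread("pics/top0.png")
cv2.imwrite("pics/topc.png",cv2.resize(p[130:280,190:500],None,fx=2.5,fy=2.5,interpolation=cv2.INTER_CUBIC))
p=cv2.imread("pics/side0.png")
cv2.imwrite("pics/sidec.png",cv2.resize(p[100:400,220:420],None,fx=2,fy=2,interpolation=cv2.INTER_CUBIC))
E
```

```text
(no output)
```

View pics/topc.png

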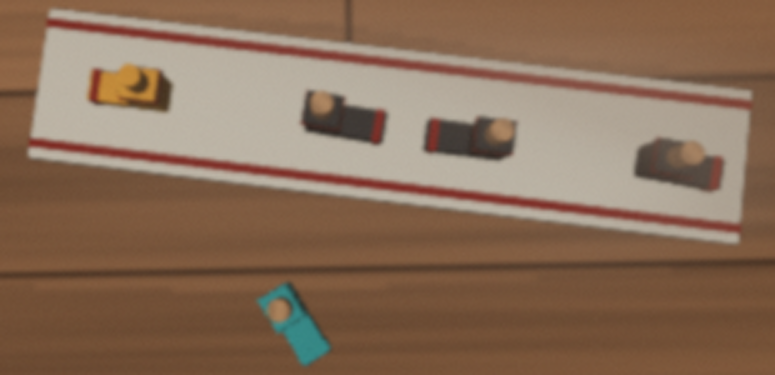

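View pics/sidec.png

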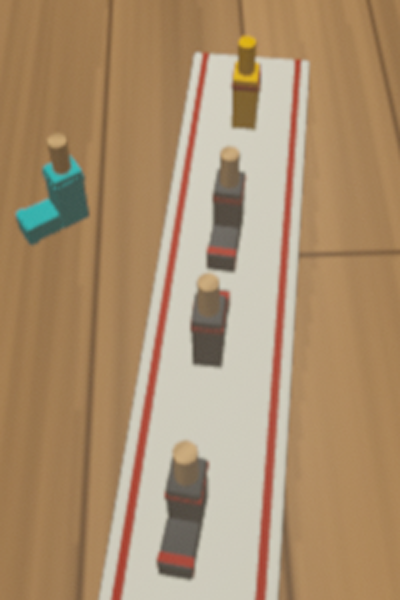

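```bash
cat > h.py <<'E'
import cv2, numpy as np
from plant import *
def cloud(n,d):
    c=get_calibration(n); K,R,t=c["mtx"],c["R"],c["t"]
    v,u=np.nonzero(d>0); z=d[v,u]
    P=np.stack([(u-K[0,2])/K[0,0]*z,(v-K[1,2])/K[1,1]*z,z],1)
    return (P-t)@R,u,v
def ray(n,u,v):
    c=get_calibration(n); K,R,t=c["mtx"],c["R"],c["t"]
    return -R.T@t, R.T@np.array([(u-K[0,2])/K[0,0],(v-K[1,2])/K[1,1],1])
def proj(n,X):
    c=get_calibration(n); p=c["mtx"]@(c["R"]@np.asarray(X)+c["t"]); return p[:2]/p[2]
def fit(n,d,approx):
    P,u,v=cloud(n,d); 
    out=[]
    for a in approx:
        r=np.hypot(P[:,0]-a[0],P[:,1]-a[1])
        T=P[(r<.02)&(P[:,2]>.092)&(P[:,2]<.14)]
        top=T[T[:,2]>np.percentile(T[:,2],95)-.006] if len(T) else T
        F=P[(np.hypot(P[:,0]-a[0],P[:,1]-a[1])<.065)&(P[:,2]>.024)&(P[:,2]<.14)]
        out.append((T,top,F))
    return out
E
python3 - <<'E'
from h import *
C={}
for n in("side","top"):
    d=np.load(n+"0.npy"); P,u,v=cloud(n,d)
    m=(P[:,2]>.1)&(P[:,2]<.15)&(u>190)&(u<500)&(v>100)&(v<390)
    lab=np.zeros(d.shape,np.uint8); lab[v[m],u[m]]=1
    k,L,st,ce=cv2.connectedComponentsWithStats(lab)
    print(n)
    idx=L[v,u]
    for i in range(1,k):
        if st[i,4]>4:
            Q=P[idx==i]; print(ce[i].round(1),st[i,4],Q.mean(0).round(4),Q.min(0).round(3),Q.max(0).round(3))
    b=(P[:,2]>.008)&(P[:,2]<.024)&(P[:,0]>.3)&(P[:,0]<.65); 
    print("board",np.median(P[b,2]),cv2.minAreaRect(P[b,:2].astype(np.float32)))
E
```

```text
side
[343.1 125.6] 125 [0.5679 0.1718 0.1159] [0.56  0.166 0.1  ] [0.576 0.184 0.126]
[248.5 171.9] 88 [0.3909 0.0651 0.1065] [0.382 0.058 0.1  ] [0.399 0.076 0.112]
[334.5 181. ] 149 [0.5442 0.0278 0.1172] [0.536 0.022 0.1  ] [0.552 0.04  0.127]
[323.9 245.2] 173 [ 0.5212 -0.1058  0.118 ] [ 0.513 -0.112  0.1  ] [ 0.529 -0.094  0.127]
[312.4 329.6] 208 [ 0.5007 -0.2441  0.1196] [ 0.492 -0.251  0.101] [ 0.509 -0.233  0.127]
board 0.016418746532199643 ((0.4999777674674988, 0.20347651839256287), (1.0204702615737915, 0.27304530143737793), 81.85010528564453)
top
[242.7 160.3] 94 [0.5665 0.1778 0.1205] [0.559 0.17  0.101] [0.576 0.188 0.127]
[318.8 171. ] 83 [0.543  0.0345 0.122 ] [0.536 0.027 0.101] [0.552 0.044 0.128]
[390.2 181.7] 88 [ 0.5201 -0.0978  0.1213] [ 0.512 -0.107  0.101] [ 0.529 -0.09   0.128]
[465.4 191. ] 106 [ 0.5001 -0.2358  0.1199] [ 0.492 -0.245  0.1  ] [ 0.509 -0.229  0.128]
[301.7 253.5] 71 [0.39   0.0698 0.1077] [0.381 0.062 0.102] [0.398 0.079 0.111]
board 0.015999317808521363 ((0.4948970675468445, 0.03790426254272461), (0.30572301149368286, 1.3484435081481934), 0.1862606406211853)
```

```bash
python3 - <<'E'
from h import *
A=[(.567,.178),(.5438,.032),(.5205,-.101),(.5003,-.240)]
Ps=[cloud(n,np.load(n+"0.npy"))[0] for n in("side","top")]
for a in A:
    for n,P in zip("st",Ps):
        r=np.hypot(P[:,0]-a[0],P[:,1]-a[1])
        T=P[(r<.022)&(P[:,2]>.1)&(P[:,2]<.14)]
        zt=np.percentile(T[:,2],98); D=T[T[:,2]>zt-.004]
        (c,rad)=cv2.minEnclosingCircle(D[:,:2].astype(np.float32))
        F=P[(r<.06)&(P[:,2]>.028)&(P[:,2]<.09)]
        S=P[(r<.03)&(P[:,2]>.080)&(P[:,2]<.092)]
        rr=cv2.minAreaRect(F[:,:2].astype(np.float32))
        Fm=F[:,:2]; 
        print(n,'ztop',zt.round(4),'disc',np.round(c,4),round(rad,4),'rect',np.round(rr[0],4),np.round(rr[1],4),round(rr[2],1),'toe off',np.round(F[:,:2].mean(0)-c,3))
for n in("side","top"):
    I=cv2.imread(f"pics/{n}0.png")
    for x,y in A:
        for z in (.016,.086,.124): 
            p=proj(n,(x,y,z)); cv2.circle(I,tuple(np.round(p).astype(int)),1,(0,255,0),-1)
    I=I[120:220,200:500] if n=="top" else I[100:400,220:420]
    cv2.imwrite(f"pics/{n}chk.png",cv2.resize(I,None,fx=2,fy=2))
P=Ps[1]
b=(abs(P[:,2]-.016)<.004)&(P[:,0]>.42)&(P[:,0]<.66)&(P[:,1]>-.33)&(P[:,1]<.27)
print(cv2.minAreaRect(P[b,:2].astype(np.float32)))
E
```

```text
s ztop 0.1255 disc [0.5682 0.1753] 0.0093 rect [0.5708 0.1911] [0.0651 0.0264] 81.8 toe off [-0.001 -0.01 ]
t ztop 0.1266 disc [0.568  0.1795] 0.0088 rect [0.5702 0.1971] [0.0672 0.0271] 81.5 toe off [-0.001  0.013]
s ztop 0.126 disc [0.5433 0.0309] 0.0097 rect [0.5408 0.0129] [0.0659 0.0272] 79.0 toe off [-0.002 -0.021]
t ztop 0.1263 disc [0.5442 0.0348] 0.0089 rect [0.5407 0.0176] [0.0663 0.0274] 78.8 toe off [-0.006 -0.019]
s ztop 0.1262 disc [ 0.5215 -0.1021] 0.0094 rect [ 0.5242 -0.0856] [0.0674 0.0268] 80.9 toe off [ 0.    -0.008]
t ztop 0.1267 disc [ 0.5202 -0.0989] 0.0087 rect [ 0.5235 -0.0815] [0.0663 0.0271] 81.6 toe off [0.002 0.021]
s ztop 0.1266 disc [ 0.5009 -0.2414] 0.0093 rect [ 0.4969 -0.2589] [0.067  0.0272] 77.3 toe off [-0.004 -0.022]
t ztop 0.1265 disc [ 0.5006 -0.2376] 0.0088 rect [ 0.4967 -0.2551] [0.0667 0.0273] 78.7 toe off [-0.005 -0.01 ]
((0.5399714112281799, -0.018941730260849), (0.5994919538497925, 0.13052016496658325), 81.907470703125)
```

View pics/topchk.png

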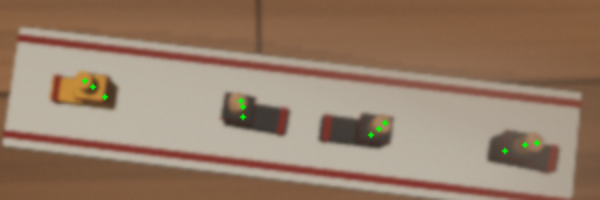

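```bash
cat > go.py <<'E'
import sys; from h import *
from scipy.spatial.transform import Rotation as Ro
s=get_state(); x,y,z,yaw=map(float,sys.argv[1:5])
R=Ro.from_euler('xyz',s['eef_rot'],degrees=True)
print('slide',(R.inv().apply(np.array([x,y,z])-s['tcp_pos'])).round(4),'roll',round(-((yaw-s['eef_rot'][2]+180)%360-180),1))
print(s['time_s'],np.round(s['tcp_pos'],4),np.round(s['eef_rot'],2),np.round(s['joints'],1),np.round(s['contact_force'],2),s['gripper_width'])
E
python3 go.py .5007 -.2395 .2 168.2
```

```text
slide [-0.3973  0.287   0.0261] roll 30.5
0.1 [ 0.2165 -0.6389  0.2257] [ 1.7991e+02 -1.0000e-02 -1.6128e+02] [-54.8  20.6   0.6  -0.  -70.1 -16.5] [-0.12 -0.47  0.56] 0.08777140110523332
```

>>> {"name": "apply_moves", "arguments": {"commands": [{"grip":0,"slide":[-0.05,0.036,0],"roll":6},{"grip":0,"slide":[-0.1,0.072,0],"roll":12},{"grip":0,"slide":[-0.15,0.108,0],"roll":18},{"grip":0,"slide":[-0.2,0.144,0],"roll":24},{"grip":0,"slide":[-0.25,0.18,0],"roll":30}]}}

```text
time_s: 0.72
tcp_pos: [0.3963, -0.3867, 0.2264]
eef_rot: [180.0, -0.0, 168.5]
contact_force: [1.2, -0.2, -0.2]
gripper_width: 0.0879
```

```bash
python3 go.py .5007 -.2395 .2 168.2
```

```text
slide [-0.073   0.165   0.0264] roll 0.3
0.725 [ 0.3963 -0.3867  0.2264] [ 1.7999e+02 -1.0000e-02  1.6852e+02] [-24.    9.2 -14.8  -0.  -66.1 -77.4] [ 1.16 -0.24 -0.21] 0.08791954783668215
```

>>> {"name": "apply_moves", "arguments": {"commands": [{"grip":0,"slide":[-0.02,0.045,0.005],"roll":0.3},{"grip":0,"slide":[-0.04,0.09,0.01],"roll":0.3},{"grip":0,"slide":[-0.06,0.135,0.02],"roll":0.3},{"grip":0,"slide":[-0.073,0.165,0.026],"roll":0.3},{"grip":0,"slide":[-0.073,0.165,0.026],"roll":0.3}]}}

```text
time_s: 1.35
tcp_pos: [0.5002, -0.2391, 0.1996]
eef_rot: [180.0, -0.1, 168.6]
contact_force: [-0.6, 0.6, 0.4]
gripper_width: 0.0875
```

```bash
python3 go.py .5007 -.2395 .092 168.2; python3 - <<'E'
from h import *
p,d=capture("side"); cv2.imwrite("pics/side1.png",p[:,:,::-1])
E
```

```text
slide [-0.0008 -0.0003  0.1076] roll 0.4
1.35 [ 0.5002 -0.2391  0.1996] [ 1.7999e+02 -9.0000e-02  1.6858e+02] [ -5.3  10.4 -16.9  -0.  -62.8 -96.1] [-0.63  0.61  0.36] 0.08751616598097278
```

View pics/side1.png

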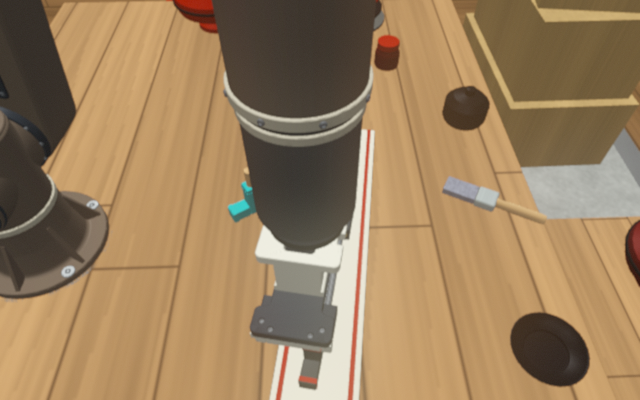

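The gripper stands over the near foot (toe at about (310,380)), with its jaws along the row. I'll descend.

>>> {"name": "apply_moves", "arguments": {"commands": [{"grip":0,"slide":[-0.001,0,0.03],"roll":0.4},{"grip":0,"slide":[-0.001,0,0.06],"roll":0.4},{"grip":0,"slide":[-0.001,0,0.085],"roll":0.4},{"grip":0,"slide":[-0.001,0,0.105],"roll":0.4},{"grip":0,"slide":[-0.001,0,0.105],"roll":0.4}]}}

```text
time_s: 2.02
tcp_pos: [0.4989, -0.2418, 0.0943]
eef_rot: [-180.0, -0.2, 168.0]
contact_force: [0.3, -0.2, 1.6]
gripper_width: 0.0878
```

>>> {"name": "apply_moves", "arguments": {"commands": [{"grip":0.5,"slide":[0,0,0],"roll":0},{"grip":0.7,"slide":[0,0,0],"roll":0},{"grip":0.8,"slide":[0,0,0],"roll":0},{"grip":0.9,"slide":[0,0,0],"roll":0},{"grip":1,"slide":[0,0,0],"roll":0}], "grip_force": 25}}

```text
time_s: 2.65
tcp_pos: [0.5005, -0.2412, 0.0957]
eef_rot: [180.0, 0.0, 168.0]
contact_force: [-0.1, 0.6, -0.5]
gripper_width: 0.0431
```

>>> {"name": "apply_moves", "arguments": {"commands": [{"grip":1,"slide":[0,0,0],"roll":0},{"grip":1,"slide":[0,0,0],"roll":0},{"grip":1,"slide":[0,0,0],"roll":0}], "grip_force": 25}}

```text
time_s: 3.02
tcp_pos: [0.5004, -0.2411, 0.0955]
eef_rot: [180.0, -0.0, 168.0]
contact_force: [0.4, -0.4, -0.8]
gripper_width: 0.0172
```

>>> {"name": "apply_moves", "arguments": {"commands": [{"grip":1,"slide":[0,0,0],"roll":0},{"grip":1,"slide":[0,0,0],"roll":0},{"grip":1,"slide":[0,0,-0.006],"roll":0},{"grip":1,"slide":[0,0,-0.012],"roll":0},{"grip":1,"slide":[0,0,-0.012],"roll":0}]}}

```text
time_s: 3.65
tcp_pos: [0.501, -0.2413, 0.1084]
eef_rot: [180.0, 0.1, 168.0]
contact_force: [0.3, 0.6, -1.7]
gripper_width: 0.0172
```

```bash
python3 go.py .5007 -.2395 .1 168.2; python3 - <<'E'
from h import *
for n in("side","top"):
    p,d=capture(n); np.save(n+"2.npy",d)
    p=p[200:400,220:460] if n=="side" else p[120:260,380:600]
    cv2.imwrite(f"pics/{n}2.png",cv2.resize(p[:,:,::-1],None,fx=2.5,fy=2.5))
E
```

```text
slide [0.0007 0.0017 0.0084] roll -0.2
3.65 [ 0.501  -0.2413  0.1084] [1.8000e+02 9.0000e-02 1.6803e+02] [ -5.5  15.5 -23.5   0.  -50.9 -96.4] [ 0.28  0.58 -1.71] 0.017154726698236377
```

View pics/side2.png

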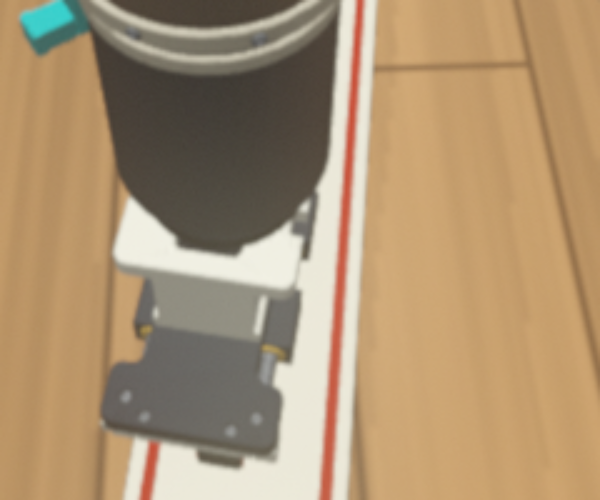

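>>> {"name": "apply_moves", "arguments": {"commands": [{"grip":1,"slide":[0,0,0],"roll":-8},{"grip":1,"slide":[0,0,0],"roll":-16},{"grip":1,"slide":[0,0,0],"roll":-24},{"grip":1,"slide":[0,0,0],"roll":-32},{"grip":1,"slide":[0,0,0],"roll":-40}]}}

```text
time_s: 4.38
tcp_pos: [0.5003, -0.2412, 0.1074]
eef_rot: [180.0, -0.0, -151.7]
contact_force: [-0.3, -0.3, -1.2]
gripper_width: 0.0172
```

>>> {"name": "apply_moves", "arguments": {"commands": [{"grip":1,"slide":[0,0,0],"roll":-8},{"grip":1,"slide":[0,0,0],"roll":-16},{"grip":1,"slide":[0,0,0],"roll":-24},{"grip":1,"slide":[0,0,0],"roll":-32},{"grip":1,"slide":[0,0,0],"roll":-40}]}}

```text
time_s: 5.0
tcp_pos: [0.5003, -0.2412, 0.1074]
eef_rot: [180.0, -0.0, -111.7]
contact_force: [-0.9, -0.4, -1.2]
gripper_width: 0.0173
```

>>> {"name": "apply_moves", "arguments": {"commands": [{"grip":1,"slide":[0,0,0],"roll":-8},{"grip":1,"slide":[0,0,0],"roll":-16},{"grip":1,"slide":[0,0,0],"roll":-24},{"grip":1,"slide":[0,0,0],"roll":-32},{"grip":1,"slide":[0,0,0],"roll":-40}]}}

```text
time_s: 5.62
tcp_pos: [0.5003, -0.2412, 0.1073]
eef_rot: [180.0, 0.0, -71.7]
contact_force: [0.3, -0.0, -0.8]
gripper_width: 0.0175
```

>>> {"name": "apply_moves", "arguments": {"commands": [{"grip":1,"slide":[0,0,0],"roll":-8},{"grip":1,"slide":[0,0,0],"roll":-16},{"grip":1,"slide":[0,0,0],"roll":-24},{"grip":1,"slide":[0,0,0],"roll":-32},{"grip":1,"slide":[0,0,0],"roll":-40}]}}

```text
time_s: 6.25
tcp_pos: [0.5003, -0.2412, 0.1073]
eef_rot: [180.0, 0.0, -31.7]
contact_force: [-0.6, -0.6, -1.0]
gripper_width: 0.0174
```

```bash
python3 go.py .5007 -.2395 .0955 -8; python3 - <<'E'
from h import *
for n in("side","top"):
    p,d=capture(n); np.save(n+"3.npy",d)
    p=p[200:400,220:460] if n=="side" else p[120:260,380:600]
    cv2.imwrite(f"pics/{n}3.png",cv2.resize(p[:,:,::-1],None,fx=2.5,fy=2.5))
E
```

```text
slide [-0.0005 -0.0016  0.0118] roll -23.7
6.25 [ 0.5003 -0.2412  0.1073] [ 1.800e+02  2.000e-02 -3.172e+01] [ -5.5  15.6 -23.5  -0.  -50.9  63.8] [-0.65 -0.58 -1.02] 0.017426222841693866
```

View pics/side3.png

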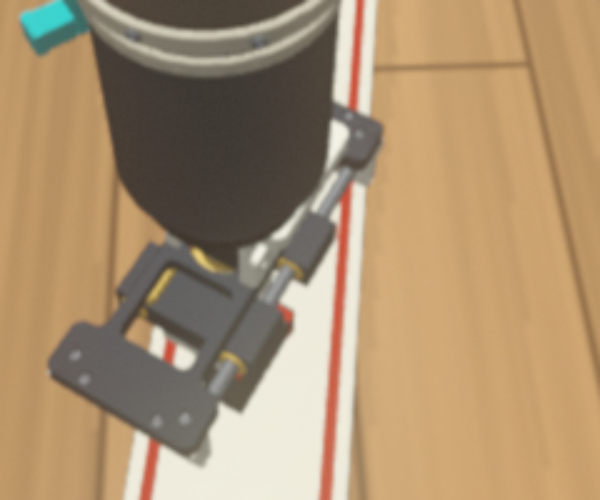

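View pics/top3.png

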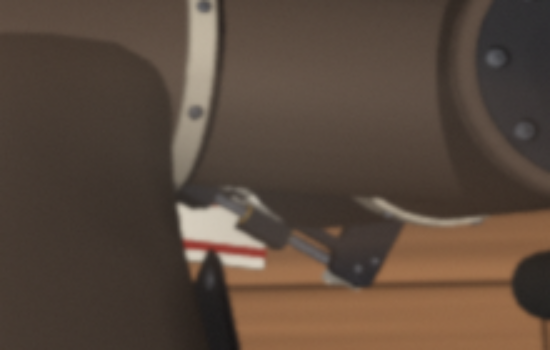

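>>> {"name": "apply_moves", "arguments": {"commands": [{"grip":1,"slide":[0,0,0],"roll":-8},{"grip":1,"slide":[0,0,0],"roll":-16},{"grip":1,"slide":[0,0,0],"roll":-24},{"grip":1,"slide":[0,0,0],"roll":-24},{"grip":1,"slide":[0,0,0.004],"roll":-24}]}}

```text
time_s: 6.98
tcp_pos: [0.5007, -0.2412, 0.1036]
eef_rot: [180.0, -0.0, -8.2]
contact_force: [0.5, -0.8, -1.4]
gripper_width: 0.0175
```

>>> {"name": "apply_moves", "arguments": {"commands": [{"grip":1,"slide":[0,0,0.003],"roll":0},{"grip":1,"slide":[0,0,0.005],"roll":0},{"grip":1,"slide":[0,0,0.0075],"roll":0},{"grip":1,"slide":[0,0,0.0075],"roll":0}]}}

```text
time_s: 7.48
tcp_pos: [0.5003, -0.2412, 0.0958]
eef_rot: [-180.0, 0.0, -8.0]
contact_force: [0.1, 0.1, 0.1]
gripper_width: 0.0174
```

```bash
python3 go.py .5007 -.2395 .0955 -8; python3 - <<'E'
from h import *
for n in("side",):
    p,d=capture(n); np.save(n+"4.npy",d)
    p=p[200:400,220:460] if n=="side" else p[120:260,380:600]
    cv2.imwrite(f"pics/{n}4.png",cv2.resize(p[:,:,::-1],None,fx=2.5,fy=2.5))
E
```

```text
slide [ 0.0001 -0.0017  0.0003] roll 0.0
7.475 [ 0.5003 -0.2412  0.0958] [-1.8e+02  2.0e-02 -8.0e+00] [ -5.5  16.4 -24.3  -0.  -49.4  87.5] [0.11 0.08 0.1 ] 0.017447180677612157
```

View pics/side4.png

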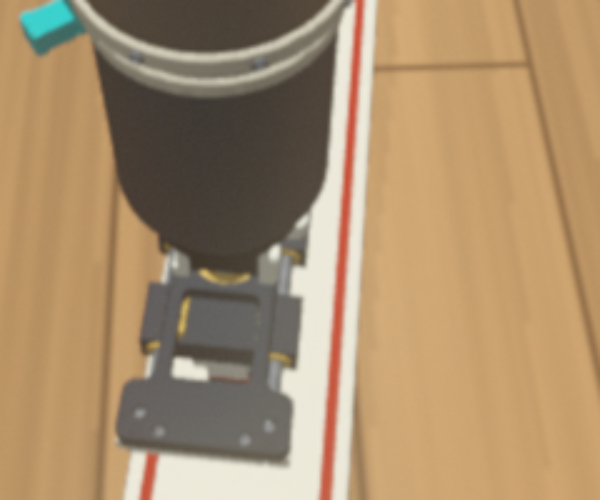

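The contact force is back to 0, so the foot is on the board. I'll release it.

>>> {"name": "apply_moves", "arguments": {"commands": [{"grip":0.75,"slide":[0,0,0],"roll":0},{"grip":0.6,"slide":[0,0,0],"roll":0},{"grip":0.4,"slide":[0,0,0],"roll":0},{"grip":0,"slide":[0,0,0],"roll":0},{"grip":0,"slide":[0,0,0],"roll":0}]}}

```text
time_s: 8.15
tcp_pos: [0.5005, -0.2412, 0.0961]
eef_rot: [180.0, -0.0, -8.0]
contact_force: [-0.3, -0.1, 0.1]
gripper_width: 0.0559
```

>>> {"name": "apply_moves", "arguments": {"commands": [{"grip":0,"slide":[0,0,0],"roll":0},{"grip":0,"slide":[0,0,0],"roll":0},{"grip":0,"slide":[0,0,-0.03],"roll":0},{"grip":0,"slide":[0,0,-0.07],"roll":0},{"grip":0,"slide":[0,0,-0.11],"roll":0}]}}

```text
time_s: 8.78
tcp_pos: [0.5002, -0.2412, 0.2071]
eef_rot: [180.0, 0.0, -8.0]
contact_force: [1.5, 0.0, 0.3]
gripper_width: 0.0876
```

```bash
python3 go.py .5438 .0329 .2 -11.1
```

```text
slide [ 0.0051 -0.2774  0.0071] roll 3.1
8.775 [ 0.5002 -0.2412  0.2071] [ 1.80e+02  3.00e-02 -7.98e+00] [ -5.5  10.1 -16.2  -0.  -63.7  87.6] [1.5  0.01 0.28] 0.08761970056678793
```

>>> {"name": "apply_moves", "arguments": {"commands": [{"grip":0,"slide":[0.001,-0.058,0],"roll":1},{"grip":0,"slide":[0.002,-0.116,0],"roll":2},{"grip":0,"slide":[0.003,-0.174,0],"roll":3},{"grip":0,"slide":[0.004,-0.23,0],"roll":3},{"grip":0,"slide":[0.005,-0.277,0],"roll":3}]}}

```text
time_s: 9.4
tcp_pos: [0.5439, 0.0346, 0.2063]
eef_rot: [-180.0, -0.0, -10.9]
contact_force: [0.5, 0.2, -0.1]
gripper_width: 0.0878
```

>>> {"name": "apply_moves", "arguments": {"commands": [{"grip":0,"slide":[0,0,0],"roll":0},{"grip":0,"slide":[0,0,0],"roll":0}]}}

```text
time_s: 9.65
tcp_pos: [0.5436, 0.0324, 0.2059]
eef_rot: [180.0, 0.0, -10.9]
contact_force: [-0.7, -1.2, 0.9]
gripper_width: 0.0876
```

```bash
python3 go.py .5438 .0329 .0955 -11.1; python3 - <<'E'
from h import *
for n in("side","top"):
    p,d=capture(n); np.save(n+"5.npy",d)
    cv2.imwrite(f"pics/{n}5.png",p[:,:,::-1])
P=cloud("side",np.load("side5.npy"))[0]
a=(.5005,-.24); r=np.hypot(P[:,0]-a[0],P[:,1]-a[1])
T=P[(r<.03)&(P[:,2]>.1)&(P[:,2]<.14)]
D=T[T[:,2]>np.percentile(T[:,2],98)-.004]
F=P[(r<.06)&(P[:,2]>.028)&(P[:,2]<.09)]
print(cv2.minEnclosingCircle(D[:,:2].astype(np.float32)),cv2.minAreaRect(F[:,:2].astype(np.float32)))
E
```

```text
slide [ 1.000e-04 -5.000e-04  1.104e-01] roll 0.2
9.65 [0.5436 0.0324 0.2059] [ 1.7998e+02  3.0000e-02 -1.0930e+01] [ 24.    9.2 -17.6  -0.  -63.3  55. ] [-0.67 -1.15  0.89] 0.0875651005531019
((0.5010313391685486, -0.24305415153503418), 0.009147980250418186) ((0.503984272480011, -0.22592490911483765), (0.06682698428630829, 0.027018627151846886), 81.8497543334961)
```

View pics/side5.png

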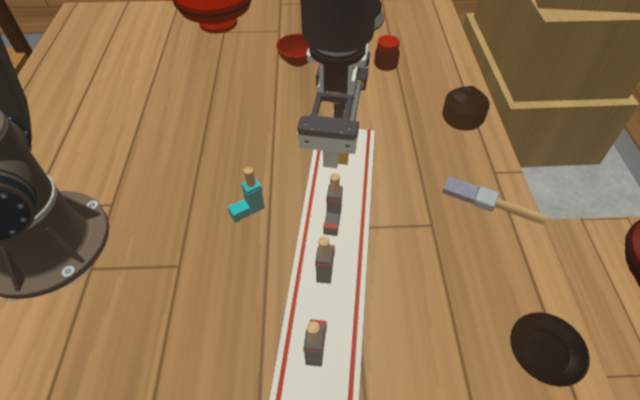

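View pics/top5.png

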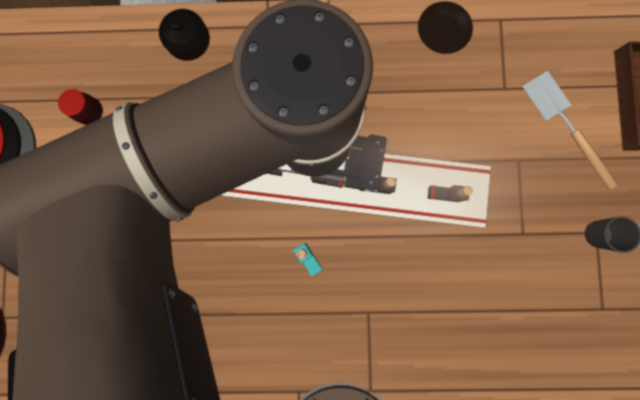

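Side view: the near foot at (315,340) now has its toe hidden behind the stem, like the pattern. It has shifted 1.6 mm, and its axis is at 81.85° against the pattern's 81.7°. Next is the far foot.

>>> {"name": "apply_moves", "arguments": {"commands": [{"grip":0,"slide":[0,-0.0005,0.03],"roll":0},{"grip":0,"slide":[0,-0.0005,0.06],"roll":0},{"grip":0,"slide":[0,-0.0005,0.09],"roll":0},{"grip":0,"slide":[0,-0.0005,0.11],"roll":0},{"grip":0,"slide":[0,-0.0005,0.11],"roll":0}]}}

```text
time_s: 10.38
tcp_pos: [0.5429, 0.0314, 0.0948]
eef_rot: [179.9, 0.2, -11.1]
contact_force: [0.2, 0.3, 0.0]
gripper_width: 0.0875
```

>>> {"name": "apply_moves", "arguments": {"commands": [{"grip":0.5,"slide":[0,0,0],"roll":0},{"grip":0.7,"slide":[0,0,0],"roll":0},{"grip":0.8,"slide":[0,0,0],"roll":0},{"grip":0.9,"slide":[0,0,0],"roll":0},{"grip":1,"slide":[0,0,0],"roll":0}], "grip_force": 25}}

```text
time_s: 11.0
tcp_pos: [0.544, 0.033, 0.0962]
eef_rot: [-180.0, -0.0, -11.0]
contact_force: [0.2, -1.2, -1.1]
gripper_width: 0.0434
```

>>> {"name": "apply_moves", "arguments": {"commands": [{"grip":1,"slide":[0,0,0],"roll":0},{"grip":1,"slide":[0,0,0],"roll":0},{"grip":1,"slide":[0,0,0],"roll":0},{"grip":1,"slide":[0,0,0],"roll":0},{"grip":1,"slide":[0,0,0],"roll":0}], "grip_force": 25}}

```text
time_s: 11.62
tcp_pos: [0.5439, 0.0329, 0.096]
eef_rot: [180.0, 0.0, -11.0]
contact_force: [-0.3, 0.4, -1.3]
gripper_width: 0.0174
```

>>> {"name": "apply_moves", "arguments": {"commands": [{"grip":1,"slide":[0,0,-0.006],"roll":0},{"grip":1,"slide":[0,0,-0.012],"roll":0},{"grip":1,"slide":[0,0,-0.012],"roll":0},{"grip":1,"slide":[0,0,-0.012],"roll":0}]}}

```text
time_s: 12.12
tcp_pos: [0.5439, 0.033, 0.1082]
eef_rot: [-180.0, -0.0, -11.0]
contact_force: [-0.2, -0.6, -0.3]
gripper_width: 0.0176
```

>>> {"name": "apply_moves", "arguments": {"commands": [{"grip":1,"slide":[0,0,0],"roll":8},{"grip":1,"slide":[0,0,0],"roll":16},{"grip":1,"slide":[0,0,0],"roll":24},{"grip":1,"slide":[0,0,0],"roll":32},{"grip":1,"slide":[0,0,0],"roll":40}]}}

```text
time_s: 12.75
tcp_pos: [0.5438, 0.0329, 0.1078]
eef_rot: [180.0, 0.0, -51.2]
contact_force: [-0.7, 0.2, -0.8]
gripper_width: 0.0172
```

```bash
python3 - <<'E'
from h import *
p,d=capture("side"); cv2.imwrite("pics/side6.png",cv2.resize(p[90:290,220:460,::-1],None,fx=2.5,fy=2.5))
E
```

```text
(no output)
```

View pics/side6.png

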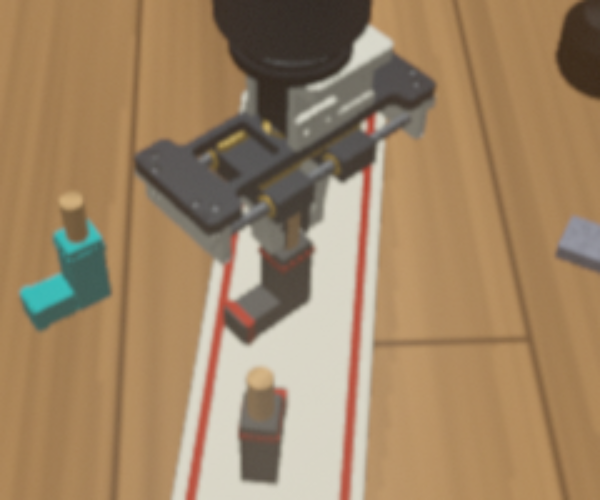

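The far foot (toe at crop (240,320)) is held upright and turning with the tool, and the middle foot is untouched. I'll continue the turn.

>>> {"name": "apply_moves", "arguments": {"commands": [{"grip":1,"slide":[0,0,0],"roll":8},{"grip":1,"slide":[0,0,0],"roll":16},{"grip":1,"slide":[0,0,0],"roll":24},{"grip":1,"slide":[0,0,0],"roll":32},{"grip":1,"slide":[0,0,0],"roll":40}]}}

```text
time_s: 13.42
tcp_pos: [0.5438, 0.0329, 0.1079]
eef_rot: [180.0, -0.0, -91.1]
contact_force: [0.5, 0.1, -0.8]
gripper_width: 0.0171
```

>>> {"name": "apply_moves", "arguments": {"commands": [{"grip":1,"slide":[0,0,0],"roll":8},{"grip":1,"slide":[0,0,0],"roll":16},{"grip":1,"slide":[0,0,0],"roll":24},{"grip":1,"slide":[0,0,0],"roll":32},{"grip":1,"slide":[0,0,0],"roll":40}]}}

```text
time_s: 14.05
tcp_pos: [0.5438, 0.0329, 0.1079]
eef_rot: [180.0, -0.0, -131.1]
contact_force: [0.4, 0.6, -1.3]
gripper_width: 0.0174
```

>>> {"name": "apply_moves", "arguments": {"commands": [{"grip":1,"slide":[0,0,0],"roll":8},{"grip":1,"slide":[0,0,0],"roll":16},{"grip":1,"slide":[0,0,0],"roll":24},{"grip":1,"slide":[0,0,0],"roll":32},{"grip":1,"slide":[0,0,0],"roll":40}]}}

```text
time_s: 14.68
tcp_pos: [0.5438, 0.0329, 0.1079]
eef_rot: [-180.0, -0.0, -171.1]
contact_force: [0.4, -0.3, -0.9]
gripper_width: 0.0175
```

>>> {"name": "apply_moves", "arguments": {"commands": [{"grip":1,"slide":[0,0,0],"roll":8},{"grip":1,"slide":[0,0,0],"roll":17},{"grip":1,"slide":[0,0,0],"roll":17},{"grip":1,"slide":[0,0,0.004],"roll":17},{"grip":1,"slide":[0,0,0.008],"roll":17}]}}

```text
time_s: 15.3
tcp_pos: [0.5439, 0.0329, 0.0997]
eef_rot: [-180.0, -0.0, 172.2]
contact_force: [-0.3, -0.7, 0.1]
gripper_width: 0.0177
```

>>> {"name": "apply_moves", "arguments": {"commands": [{"grip":1,"slide":[0,0,0.002],"roll":0},{"grip":1,"slide":[0,0,0.0035],"roll":0},{"grip":1,"slide":[0,0,0.0035],"roll":0}]}}

```text
time_s: 15.68
tcp_pos: [0.5439, 0.0329, 0.0964]
eef_rot: [-180.0, -0.0, 172.0]
contact_force: [-0.0, -0.8, -0.6]
gripper_width: 0.0175
```

>>> {"name": "apply_moves", "arguments": {"commands": [{"grip":1,"slide":[0,0,0.0004],"roll":0},{"grip":0.75,"slide":[0,0,0.0004],"roll":0},{"grip":0.6,"slide":[0,0,0.0004],"roll":0},{"grip":0.4,"slide":[0,0,0.0004],"roll":0},{"grip":0,"slide":[0,0,0.0004],"roll":0}]}}

```text
time_s: 16.3
tcp_pos: [0.544, 0.033, 0.0962]
eef_rot: [180.0, 0.0, 172.0]
contact_force: [0.1, -0.1, -0.2]
gripper_width: 0.0464
```

>>> {"name": "apply_moves", "arguments": {"commands": [{"grip":0,"slide":[0,0,0],"roll":0},{"grip":0,"slide":[0,0,0],"roll":0},{"grip":0,"slide":[0,0,0],"roll":0},{"grip":0,"slide":[0,0,-0.04],"roll":0},{"grip":0,"slide":[0,0,-0.09],"roll":0}]}}

```text
time_s: 16.92
tcp_pos: [0.5431, 0.0326, 0.1862]
eef_rot: [-179.9, -0.1, 172.0]
contact_force: [1.3, 0.2, 0.5]
gripper_width: 0.0873
```

```bash
python3 go.py .42 -.42 .23 172
```

```text
slide [ 0.0592 -0.4654 -0.043 ] roll 0.0
16.925 [0.5431 0.0326 0.1862] [-1.7992e+02 -1.5000e-01  1.7202e+02] [  24.1   10.1  -19.1   -0.   -60.9 -122. ] [1.3  0.18 0.46] 0.08734460605371322
```

>>> {"name": "apply_moves", "arguments": {"commands": [{"grip":0,"slide":[0,0,-0.05],"roll":0},{"grip":0,"slide":[0.01,-0.05,-0.06],"roll":0},{"grip":0,"slide":[0.02,-0.1,-0.06],"roll":0},{"grip":0,"slide":[0.03,-0.15,-0.06],"roll":0},{"grip":0,"slide":[0.035,-0.2,-0.06],"roll":0}]}}

```text
time_s: 17.55
tcp_pos: [0.4807, -0.1616, 0.2465]
eef_rot: [180.0, 0.0, 172.1]
contact_force: [0.8, 0.3, -1.1]
gripper_width: 0.0878
```

>>> {"name": "apply_moves", "arguments": {"commands": [{"grip":0,"slide":[0,-0.055,0],"roll":0},{"grip":0,"slide":[0,-0.11,0],"roll":0},{"grip":0,"slide":[0,-0.165,0],"roll":0},{"grip":0,"slide":[0,-0.22,0],"roll":0},{"grip":0,"slide":[0,-0.27,0],"roll":0}]}}

```text
time_s: 18.18
tcp_pos: [0.4435, -0.4296, 0.2461]
eef_rot: [-180.0, 0.0, 172.0]
contact_force: [0.3, 0.6, 0.3]
gripper_width: 0.0877
```

>>> {"name": "apply_moves", "arguments": {"commands": [{"grip":0,"slide":[0,-0.05,0],"roll":0},{"grip":0,"slide":[0,-0.1,0],"roll":0},{"grip":0,"slide":[0,-0.1,0],"roll":0},{"grip":0,"slide":[0,-0.1,0],"roll":0}]}}

```text
time_s: 18.68
tcp_pos: [0.4299, -0.5267, 0.2456]
eef_rot: [180.0, -0.0, 172.0]
contact_force: [1.2, -0.0, 0.2]
gripper_width: 0.0875
```

```bash
python3 - <<'E'
from h import *
A=[(.568,.178),(.5438,.032),(.5205,-.101),(.5007,-.241)]
for n in("side","top"):
    p,d=capture(n); cv2.imwrite(f"pics/{n}7.png",p[:,:,::-1]); P=cloud(n,d)[0]
    for a in A:
        r=np.hypot(P[:,0]-a[0],P[:,1]-a[1])
        T=P[(r<.022)&(P[:,2]>.1)&(P[:,2]<.14)]
        if len(T)<20: print(n,a,'hidden'); continue
        zt=np.percentile(T[:,2],98); D=T[T[:,2]>zt-.004]
        c,rad=cv2.minEnclosingCircle(D[:,:2].astype(np.float32))
        F=P[(r<.06)&(P[:,2]>.028)&(P[:,2]<.09)]
        rr=cv2.minAreaRect(F[:,:2].astype(np.float32))
        print(n,zt.round(4),np.round(c,4),np.round(rr[0],4),np.round(rr[1],3),round(rr[2],1))
E
```

```text
side (0.568, 0.178) hidden
side (0.5438, 0.032) hidden
side (0.5205, -0.101) hidden
side (0.5007, -0.241) hidden
top 0.1265 [0.568  0.1793] [0.5703 0.1972] [0.067 0.027] 81.4
top 0.1267 [0.5447 0.0341] [0.5468 0.0517] [0.067 0.027] 82.0
top 0.1266 [ 0.521  -0.0991] [ 0.5236 -0.0817] [0.067 0.027] 81.8
top 0.1253 [ 0.5011 -0.2397] [ 0.5039 -0.222 ] [0.066 0.027] 81.5
```

View pics/side7.png

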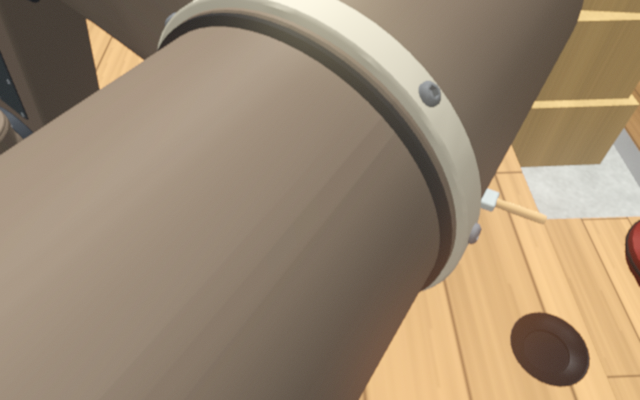

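View pics/top7.png

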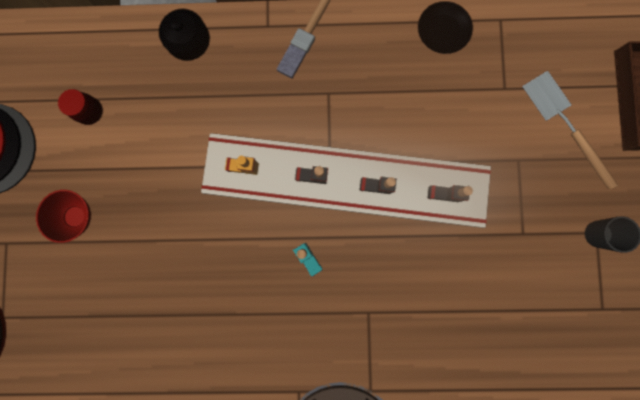

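In the top view all three feet, at (312,175), (378,185) and (450,193), have their toes to the left like the pattern at (241,165). They stand upright and in line, and the arm is clear.

```bash
python3 -c "
from plant import *
print(close_job())"
```

```text
the job is handed in; nothing more can be done
None
```

I turned the two mirrored feet (the ones nearest to and farthest from the pattern) right round on their spots. The middle foot already matched, so I left it, and I didn't touch the turquoise look-alike. The job was handed in at about 19 s of the 70 s allowed.

I measured the final state with the top camera:

| Foot | Row angle (pattern 81.4°) | Shift from start |
|---|---|---|
| Nearest the pattern (turned) | 82.0° | about 1 mm |
| Middle (left alone) | 81.8° | under 1 mm |
| Farthest (turned) | 81.5° | about 2 mm |

All toes point the same way as the pattern's, and tenon tops are at the right height, so the feet stand upright. The arm and open gripper are clear of everything.

- **Last check incomplete:** the arm blocked the side camera in the last picture, so it could not confirm the final state. It had already confirmed the farthest foot after its turn: 81.85°, moved 1.6 mm.
- **Camera disagreement:** the two cameras differed by 3 to 4 mm in y throughout. I used the average to place the grasps.

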